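# Refit the valve handle and shut the valve

### The job

The loose red handle belongs on the brass valve on the plywood board: set it upright over the valve's stem and turn it until the hidden tongue inside finds the slot in the stem and the handle drops fully home on the brass shoulder. Then shut the valve by turning the handle clockwise (seen from above) to its stop, so that its fin lies straight across the copper pipe, and let go. Do not shove the white filler tub or the roll of masking tape.

Things in the scene. Friction and masses are not known exactly. Their poses are not given: they have to be found in the camera images.
- handle: Loose red plastic valve handle, about 120 g, standing upright. Origin: centre of its underside, z up along its turning axis. A round hub, 44 mm across and 27 mm high, carries a straight grip fin on top, 70 mm long (along the handle's x), 14 mm thick, 26 mm high, from z = 27 to 53 mm, with a thin white line along its top edge. Half a turn makes no difference to the fit.
- handle_tongue (a point): Middle of the lower edge of the steel tongue hidden inside the handle's hub, 12 mm above the handle's underside. The hub is open underneath (bore 34 mm, walls 5 mm); the tongue, 5 mm thick, spans the bore along the handle's x, parallel to the fin. Axes as the handle's.
- valve: Fixed plywood board, 100 x 200 x 18 mm, with a copper pipe (22 mm across, axis 44 mm up) along the board's y (its long side) and a brass quarter-turn valve in its middle. Origin: centre of the board's underside, z up. The valve is shut when the handle's fin is parallel to the board's x (straight across the pipe), fully open when the fin is parallel to the pipe (board's y).
- valve_seat (a point): Centre of the flat brass shoulder (52 mm across) on the valve, 80 mm above the board's underside; axes as the board's. The stem rises from its middle. With tongue and slot crossed the handle rides with its underside 8 mm above the shoulder; with them in line it drops under its own weight until its underside rests on the shoulder. The skirt passes over the stem with 2 mm to spare all round.
- stem_top (a point): Centre of the top of the round dark steel stem, 30 mm across, 20 mm above the shoulder; axes as the board's (not the stem's). A slot 7.4 mm wide, 11 mm deep crosses its top, turned 0.45 to 1.25 rad anticlockwise (from above) of the board's x; how far must be felt. The stem turns stiffly (0.12 N m; light pressure does not turn it), stays where left, hard stops at shut (0) and open (1.57 rad).
- filler_tub: White round tub, 66 mm across, 41 mm high, loose, standing near the handle; origin: centre of its underside. Leave it where it is.
- masking_tape: Roll of masking tape lying flat, 101 mm across, 24 mm high, loose; origin: centre of its underside. Leave it where it is.
- carton_cans: Fixed open carton, 331 x 326 mm, walls 158 mm high, on the right of the surface, with spray cans and bottles standing in it up to 275 mm high: keep arm and gripper clear of it. Origin: centre of its underside.
There are look-alikes about, which are no part of the job. Of the things that look like the handle, the smallest one is meant.

How it is judged:
By the outcome, as a careful person would: the job done as asked, in the order asked, and still so for the second after the job is handed in, with the robot touching nothing.
It also fails if it takes over 48 s, if anything falls off the work surface, if the arm or the gripper's body presses on something with over 40 N, if the wrist force passes 120 N, or if a joint passes its speed limit or range.

### The arm

A 6-joint arm with a two-finger parallel gripper is mounted at the origin on a cart in front of the work surface, level with it; the furniture and walls round the work are solid. World frame = base frame: x ahead of the robot, y to its left, z up, the work surface at z = 0. Lengths are in m, angles in rad, forces in N, time in s.
With the tool pointing down it reaches from about 0.35 to 0.975 m from the base axis. Payload 4.9 kg.
Tool frame: the origin (TCP) lies at the very end of the fingers, on their centre line; the grasp point (between the pads) lies ctrl.grip_point_offset behind it (ctrl.grip_point_offset is the distance from the TCP to the grasp point, in m); z points along the fingers, y is the line along which they close (so a half turn about z gives the same grasp; the last joint's range is limited). The gripper opens to 85 mm and grips with 20 to 120 N. Pads are 22 mm wide; open, the fingers measure 114 mm over their backs; the gripper's body (76 mm by 85 mm) begins 54 mm behind the grasp point. The pads swing forward as they close: fully open they stand 13 mm farther back than shut.
Start: joints at [-1.264, 0.053, 1.613, -0, 1.476, -0.119], TCP at [0.258, -0.569, 0.231] pointing down, gripper open.
Joint ranges: [-3.01, 3.01], [-1.01, 2.22], [0.06, 2.58], [-1.02, 4.17], [0.09, 2.62], [-3.14, 3.14]. Speed limits (rad/s): [2.57, 2.57, 3.14, 3.14, 3.14, 3.14].

### API

Orientations are given as a rotation vector (axis times angle).
In Python, from station import ctrl gives the robot as it stands. The module is installed in compiled form; this text tells all that it offers.
- The arm moves only by the tool drive_tool, never from a script. Its argument "steps" is a list of rows, each an object with "translation": the shift along the tool's x, y, z normalised to -1 to 1, where 1 is 4 cm, a list of three; "angular": the turn, a rotation vector about the tool's x, y, z normalised to -1 to 1, where 1 is 8 degrees, a list of three; "gripper": the opening, from 0 (shut) to 1 (fully open). In form: [{"translation": [dx, dy, dz], "angular": [wx, wy, wz], "gripper": gripper}, ...]. A call has 1 to 8 rows; each row shifts and turns the commanded pose from where the row before left it, along the tool's axes as they then stand; what a row does not reach is not made up. A row lasts 1/8 s, in which the tool goes at most 62.5 mm and 10.7 degrees, less where a joint would pass 70% of its speed; a pose out of reach is approached as far as the arm can. A call with a number of a shift or a turn outside -1 to 1 is refused whole. A call with a gripper value outside its range is refused whole. The fingers move at their own pace and stop on an object; "force" is the grip in N (left out, the last holds). Time passes only in rows, so rows that do not move let the fingers close. It gives the time, the measured TCP pose, the force, the opening and the grip force at its end, in the units of the state.
- ctrl.get_obs(): the state, without advancing time (a new reading comes with each control period).
- ctrl.get_image(name): name is "scene" or "top" or "wrist"; returns a dict with "color" (384x512x3 uint8, red, green, blue), "depth" (384x512 float32, m along the optical axis (not along the pixel's ray), 0 where there is no reading), "fx", "fy", "cx", "cy" (pixels), "R" (3x3) and "t" (3): a world point X has camera coordinates R X + t. Camera axes: x right, y down, z forward; pixel columns grow to the right and rows downward; lengths in m; the calibration is good to about 2 mm. The wrist camera is an equidistant fisheye: a pixel r from the principal point sees the ray r / f radians off the axis. A picture is of the moment at which its call begins.
- ctrl.finish_job(): hands the job in; it is judged then, once.
The state is a dict: "t": time; "q": joint angles; "dq": joint speeds; "effort": joint torques, N m; "tool_pos": TCP position; "tool_rot": TCP orientation; "contact_force": force on the tool from outside, world axes, zero at the start; "wrist_torque": the same for the moment, N m; "opening": finger opening in m; "grip_force": force on a finger pad.
Only numpy, scipy, OpenCV 4.12 (cv2) and the standard library are available. Lean on these libraries where they do the work, as an engineer would, in place of code of your own. Each camera call takes 0.05 s, during which the arm holds its last target. There are 200 camera calls.

## Working session

There is one attempt and no reset: what is moved stays moved. The work goes in short steps, Python scripts to look and compute and a tool call to move; the robot and the scene stay as the last step left them, time stands still between calls to the robot, and variables do not carry over. Pictures are saved under pics/ and viewed, at most 10 in all, crops included, and the job is handed in when it is done.

Besides the shell and the picture viewer there is one more tool, called after "Request:" as name(argument=value, ...) on one line, values as JSON. drive_tool: Moves the arm, as the interface text tells. Its arguments: {"type":"object","properties":{"steps":{"type":"array"},"force":{"type":"number"}},"required":["steps"]}

```bash
mkdir -p pics; cat > h.py <<'E'
import numpy as np, cv2
from station import ctrl
from scipy.spatial.transform import Rotation as Rn
def grab(n):
    im=ctrl.get_image(n); np.savez(f'pics/{n}.npz',**im); return im
def load(n): return dict(np.load(f'pics/{n}.npz'))
def cloud(im):
    d=im['depth']; v,u=np.indices(d.shape)
    P=np.stack([(u-im['cx'])/im['fx']*d,(v-im['cy'])/im['fy']*d,d],-1)
    W=(P-im['t'])@im['R']; W[d==0]=np.nan; return W
def save(im,name,crop=None,s=1):
    c=im['color'][...,::-1]
    if crop: u0,v0,u1,v1=crop; c=c[v0:v1,u0:u1]
    cv2.imwrite(f'pics/{name}.png',cv2.resize(c,None,fx=s,fy=s,interpolation=cv2.INTER_CUBIC))
def obs():
    o=ctrl.get_obs(); 
    for k in o: print(k,np.round(o[k],4))
    print('R',Rn.from_rotvec(o['tool_rot']).as_matrix().round(3).tolist())
E
python3 - <<'E'
from h import *
a=grab('scene');b=grab('top')
c=np.hstack([a['color'],b['color']])[...,::-1]
cv2.imwrite('pics/a.png',cv2.resize(np.vstack([a['color'],b['color']])[...,::-1],(400*1,600)))
save(a,'scene1',s=1.5);save(b,'top1',s=1.5)
obs();print(ctrl.grip_point_offset)
E
```

```text
t 0.1
q [-1.264   0.0533  1.6142 -0.      1.476  -0.119 ]
dq [ 0.0006 -0.0009 -0.0011  0.0026 -0.0001 -0.0008]
effort [ 1.00000e-04 -3.94899e+01 -3.71366e+01 -1.00000e-04  3.90000e-03
  0.00000e+00]
tool_pos [ 0.258  -0.5687  0.2302]
tool_rot [-3.0689e+00 -6.6350e-01  3.0000e-04]
contact_force [-0.1256  0.0268  0.5095]
wrist_torque [ 0.0108 -0.0286  0.0483]
grip_force 0.0
opening 0.0853
R [[0.911, 0.413, -0.001], [0.413, -0.911, 0.002], [0.0, -0.002, -1.0]]
0.0187
```

View pics/scene1.png

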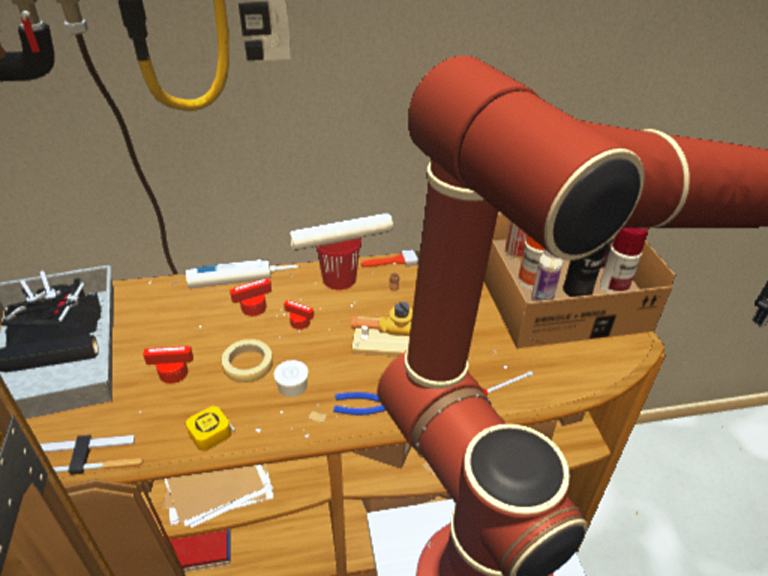

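View pics/top1.png

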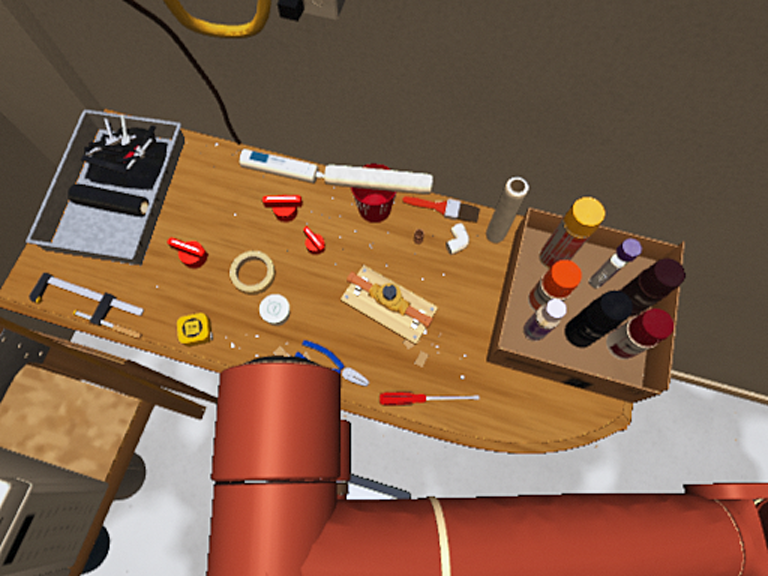

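Three red handle look-alikes show in the top view: (188,250), (283,205) and (313,239). In the scene view they are at (168,362), (251,296) and (299,313). The one at (313,239) looks smallest; the red bucket and brush aren't handles. The valve is at (390,293), the tub at (274,309) and the tape at (252,272). Next I'll measure these and take one close crop.

```bash
python3 - <<'E'
from h import *
b=load('top'); W=cloud(b)
save(b,'crop1',(100,120,310,240),3.8)
hsv=cv2.cvtColor(b['color'],cv2.COLOR_RGB2HSV)
m=((hsv[...,0]<6)|(hsv[...,0]>174))&(hsv[...,1]>150)&(hsv[...,2]>80)
n,l,st,ce=cv2.connectedComponentsWithStats(m.astype(np.uint8))
for i in range(1,n):
    if st[i,4]>60 and st[i,1]<190:
        P=W[l==i];P=P[np.isfinite(P[:,2])]
        if not len(P): continue
        h=np.percentile(P[:,2],97); T=P[P[:,2]>h-0.007]
        (c,s,a)=cv2.minAreaRect((T[:,:2]*1000).astype(np.float32))
        e=np.linalg.eigh(np.cov(T[:,:2].T))[1][:,1]
        print(ce[i]*1.5,'area',st[i,4],'h',h.round(4),'rect',np.round(c,1),np.round(s,1),'ang',np.arctan2(e[1],e[0]).round(3))
# tub, tape
for nm,(u,v) in dict(tub=(183,206),tape=(168,182)).items():
    r=40; S=W[v-r:v+r,u-r:u+r].reshape(-1,3)
    c0=W[v,u]; print(nm,c0)
# valve region by height
S=W[165:240,215:305]; z=S[...,2]
for lo,hi,nm in((.012,.024,'board'),(.04,.06,'pipe'),(.093,.106,'stem')):
    k=(z>lo)&(z<hi); Q=S[k]
    (c,s,a)=cv2.minAreaRect((Q[:,:2]*1000).astype(np.float32))
    print(nm,k.sum(),np.round(c,1),np.round(s,1),a,Q.mean(0).round(4))
k=np.isfinite(z);print('maxz',np.nanmax(z))
print('R',b['R'].round(3).tolist(),b['t'], b['fx'])
E
```

```text
[372.72857143 195.71632653] area 245 h 0.1322 rect [747.5 117.5] [ 3.2 73.6] ang 1.78
[281.78571429 199.28571429] area 84 h 0.0723 rect [696.6 330.1] [17.7 84.8] ang 1.868
[425.91044776 203.38432836] area 134 h 0.0202 rect [809.5   8.5] [ 26.4 103.9] ang 1.637
[285.21610169 210.85169492] area 118 h 0.0551 rect [695.5 307.7] [ 4.5 39.6] ang 1.877
[313.17567568 241.52702703] area 111 h 0.0559 rect [630.8 230.6] [67.5 14. ] ang 0.964
[188.56849315 252.12328767] area 219 h 0.0716 rect [522.4 494. ] [86.6 17.4] ang 1.504
tub [0.44753897 0.25842656 0.03795044]
tape [0.52508778 0.35091099 0.0006585 ]
board 1071 [544.1  12.7] [204.8 353. ] 29.811115264892578 [0.5295 0.0215 0.0183]
pipe 384 [551.2  63.7] [299.6  41.2] 72.9946517944336 [0.5344 0.0201 0.0528]
stem 51 [538.4  21.7] [29.1 25.6] 16.713014602661133 [0.5383 0.0216 0.0998]
maxz 0.10328092324414995
R [[0.282, -0.959, 0.004], [-0.898, -0.265, -0.351], [0.338, 0.096, -0.936]] [-0.11783129  0.54668621  1.05401855] 358.0484663574554
```

View pics/crop1.png

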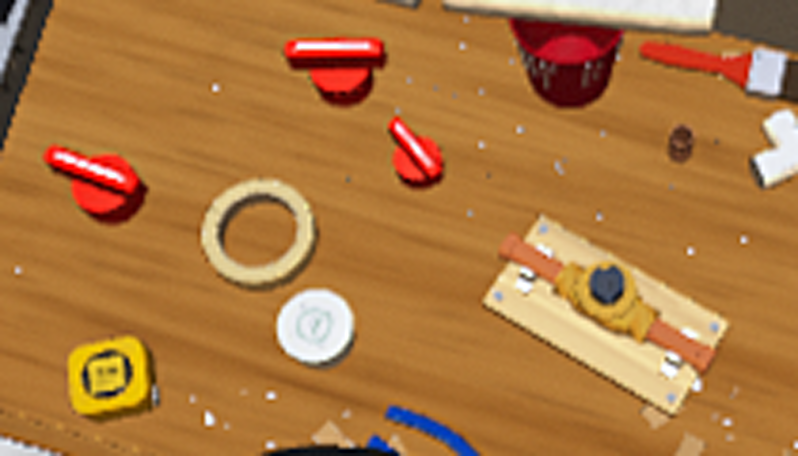

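The crop shows the handle at (415,152) with a 67 x 14 mm fin about 53 mm up. The other two are larger at roughly 85 x 17 mm and 72 mm high, so this is the one meant. The tub is at (315,327), the tape at (258,233) and the valve stem at (606,285). Next I'll refine the poses and work out the path.

```bash
python3 - <<'E'
from h import *
for n in('top','scene'):
    b=load(n); W=cloud(b); print(n,'cam',(-b['R'].T@b['t']).round(3))
    Q=W.reshape(-1,3); ok=np.isfinite(Q[:,2]); Q=Q[ok]; C=b['color'].reshape(-1,3)[ok].astype(int)
    tbl=Q[(abs(Q[:,0]-.55)<.15)&(abs(Q[:,1]-.15)<.2)&(Q[:,2]<.008)]; print('table z',np.median(tbl[:,2]).round(4))
    near=lambda p,r:np.linalg.norm(Q[:,:2]-p,axis=1)<r
    # handle
    k=near([.631,.231],.06)&(Q[:,2]>.047)&(C[:,0]>C[:,1]*1+30); T=Q[k]
    (c,s,a)=cv2.minAreaRect((T[:,:2]*1000).astype(np.float32)); e=np.linalg.eigh(np.cov(T[:,:2].T))[1][:,1]
    print('fin',k.sum(),np.round(c,1),np.round(s,1),'ang',np.arctan2(*e[::-1]).round(3),'ztop',np.percentile(T[:,2],90).round(4))
    k=near([.6,.23],.09)&(Q[:,2]>.02)&(Q[:,2]<.03)&(C[:,0]>C[:,1]+60); T=Q[k]; print('hub',k.sum(),T[:,:2].min(0),T[:,:2].max(0))
    k=near([.535,.021],.14)&(Q[:,2]>.014)&(Q[:,2]<.0215);T=Q[k]
    (c,s,a)=cv2.minAreaRect((T[:,:2]*1000).astype(np.float32)); print('board',k.sum(),np.round(c,1),np.round(s,1),a)
    k=near([.535,.021],.14)&(Q[:,2]>.048)&(Q[:,2]<.058)&~near([.535,.021],.045);T=Q[k]
    if len(T)>5:
        e=np.linalg.eigh(np.cov(T[:,:2].T))[1][:,1];print('pipe',k.sum(),T.mean(0).round(4),np.arctan2(*e[::-1]).round(3))
    k=near([.535,.021],.03)&(Q[:,2]>.096);T=Q[k]
    if len(T)>5:
        (c,r)=cv2.minEnclosingCircle((T[:,:2]*1000).astype(np.float32));print('stem',k.sum(),np.round(c,1),round(r,1),np.median(T[:,2]))
    k=near([.535,.021],.05)&(Q[:,2]>.07)&(Q[:,2]<.088);T=Q[k]
    if len(T)>5:
        (c,r)=cv2.minEnclosingCircle((T[:,:2]*1000).astype(np.float32));print('shoulder',k.sum(),np.round(c,1),round(r,1),np.median(T[:,2]))
    k=near([.45,.255],.045)&(Q[:,2]>.034);T=Q[k]
    (c,r)=cv2.minEnclosingCircle((T[:,:2]*1000).astype(np.float32));print('tub',np.round(c,1),round(r,1))
    k=near([.525,.3],.09)&(Q[:,2]>.018)&(Q[:,2]<.03)&(C[:,1]>100)
    (c,r)=cv2.minEnclosingCircle((Q[k][:,:2]*1000).astype(np.float32));print('tape',np.round(c,1),round(r,1))
    k=(Q[:,1]<-.08)&(Q[:,1]>-.7)&(Q[:,0]>.3)&(Q[:,0]<1.1)&(Q[:,2]>.1)&(Q[:,2]<.3)
    if n=='top':print('carton',np.percentile(Q[k],[0.5,5,95,99.5],axis=0).round(3).tolist())
E
```

```text
top cam [ 0.168 -0.069  1.179]
table z 0.0005
fin 68 [630.9 230.7] [67.7 14. ] ang 0.959 ztop 0.0559
hub 56 [0.61039843 0.2090508 ] [0.65221618 0.25214779]
board 895 [538.3  21.9] [199.5 100.5] 74.61038208007812
pipe 212 [0.5372 0.0211 0.0533] 1.306
stem 47 [539.   21.9] 15.2 0.1003006969957227
shoulder 121 [538.9  22.3] 26.2 0.08071686060843104
tub [447.7 261. ] 33.4
tape [522.6 346.9] 50.6
carton [[0.473, -0.686, 0.101], [0.531, -0.618, 0.11], [0.86, -0.141, 0.283], [0.862, -0.086, 0.298]]
scene cam [-0.402  0.25   0.952]
table z -0.385
fin 80 [630.  231.4] [69.3 17. ] ang 0.968 ztop 0.0563
hub 50 [0.60891815 0.21341875] [0.64434513 0.25234989]
board 397 [548.6  61.5] [118.9 103.4] 73.13605499267578
pipe 91 [0.5536 0.0942 0.0535] 1.299
stem 52 [539.8  23.6] 16.9 0.10071439289331842
shoulder 98 [537.8  22.4] 26.1 0.08117249200272246
tub [446.8 262. ] 34.3
tape [502.6 332.3] 77.9
```

Request:
drive_tool(steps=[{"translation":[0.5,-0.7,-0.6],"angular":[0,0,0],"gripper":1},{"translation":[0.66,-0.89,-0.5],"angular":[0,0,0],"gripper":1},{"translation":[0.66,-0.89,-0.5],"angular":[0,0,0],"gripper":1},{"translation":[0.66,-0.89,-0.5],"angular":[0,0,0],"gripper":1},{"translation":[0.66,-0.89,-0.5],"angular":[0,0,0],"gripper":1},{"translation":[0.66,-0.89,-0.3],"angular":[0,0,0],"gripper":1},{"translation":[0.66,-0.89,0],"angular":[0,0,0],"gripper":1},{"translation":[0.66,-0.89,0],"angular":[0,0,0],"gripper":1}])

```text
t: 1.1
tool_pos: [0.3301, -0.2307, 0.3471]
tool_rot: [3.071, 0.663, 0.0]
contact_force: [0.4, -0.5, -0.0]
opening: 0.0853
grip_force: 0.0
```

Request:
drive_tool(steps=[{"translation":[0.7,-0.94,0],"angular":[0,0,0],"gripper":1},{"translation":[0.7,-0.94,0],"angular":[0,0,0],"gripper":1},{"translation":[0.7,-0.94,0],"angular":[0,0,0],"gripper":1},{"translation":[0.7,-0.94,0],"angular":[0,0,0],"gripper":1},{"translation":[0.7,-0.94,0],"angular":[0,0,0],"gripper":1},{"translation":[1,-0.33,0.2],"angular":[0,0,0],"gripper":1},{"translation":[1,-0.33,0.3],"angular":[0,0,0],"gripper":1},{"translation":[1,-0.33,0.3],"angular":[0,0,0],"gripper":1}])

```text
t: 2.1
tool_pos: [0.4736, 0.0838, 0.3146]
tool_rot: [3.07, 0.665, -0.0]
contact_force: [0.6, -0.6, 1.1]
opening: 0.0854
grip_force: 0.0
```

```bash
python3 - <<'E'
from h import *
w=grab('wrist'); save(w,'w1',s=1.5); obs()
print(w['R'].round(3).tolist(),(-w['R'].T@w['t']).round(4),w['fx'],w['cx'],w['cy'])
E
```

```text
t 2.15
q [ 0.0237 -0.3283  1.8256  0.0026  1.6475  1.1662]
dq [-0.0466 -0.0592  0.067  -0.0345  0.097  -0.0919]
effort [ -0.775  -31.5971 -42.217   -0.4788   0.5412   0.165 ]
tool_pos [0.475  0.0862 0.3115]
tool_rot [-3.0667 -0.6673  0.0042]
contact_force [-2.3601 -0.5022 -1.9501]
wrist_torque [-0.0068  0.1537  0.0167]
grip_force 0.0
opening 0.0855
R [[0.91, 0.416, -0.003], [0.416, -0.91, 0.002], [-0.002, -0.004, -1.0]]
[[0.413, -0.911, -0.001], [-0.878, -0.398, 0.264], [-0.24, -0.108, -0.965]] [0.5345 0.1111 0.4569] 297.3186396354542 251.08774264068384 197.1921723479229
```

View pics/w1.png

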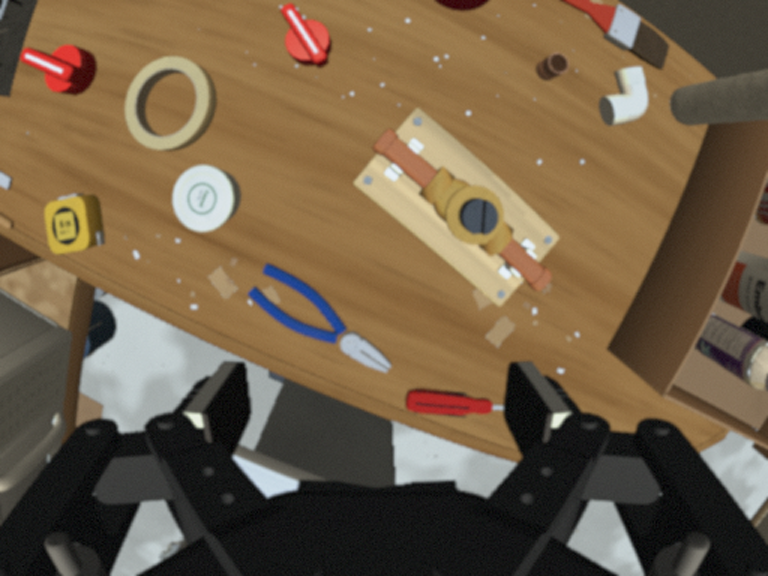

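The wrist view shows the stem at (479,215) with its slot visible, running nearly vertical in the picture. The handle is at (304,36) and the tub at (204,198). I'll measure the slot angle, and also get stem and handle positions by ray–plane intersection.

```bash
cat >> h.py <<'E'
def ray_plane(im,uv,z):
    uv=np.atleast_2d(uv).astype(float); d=(uv-[im['cx'],im['cy']])/im['fx']; r=np.linalg.norm(d,axis=1)+1e-9
    v=np.c_[d*(np.sin(r)/r)[:,None],np.cos(r)]@im['R']; c=-im['R'].T@im['t']
    return c+v*((z-c[2])/v[:,2])[:,None]
def topdown(im,c,z,half,px):  # rectified world patch at height z: rows=-x? u->+x, v->+y
    n=int(2*half/px); g=(np.arange(n)+.5)*px-half
    X,Y=np.meshgrid(c[0]+g,c[1]+g); P=np.stack([X,Y,np.full_like(X,z)],-1)@im['R'].T+im['t']
    rho=np.linalg.norm(P[...,:2],axis=-1); th=np.arctan2(rho,P[...,2]); k=th/rho*im['fx']
    return cv2.remap(im['color'],(P[...,0]*k+im['cx']).astype(np.float32),(P[...,1]*k+im['cy']).astype(np.float32),cv2.INTER_CUBIC)
E
python3 - <<'E'
from h import *
w=load('wrist')
A=topdown(w,(.539,.022),.1,.04,.0002)
B=topdown(w,(.631,.2305),.053,.05,.00025)
cv2.imwrite('pics/rect.png',np.hstack([A,B])[...,::-1])
# red fin white line centroid/angle
hs=cv2.cvtColor(B,cv2.COLOR_RGB2HSV); m=(hs[...,1]<110)&(hs[...,2]>170)
n,l,st,ce=cv2.connectedComponentsWithStats(m.astype(np.uint8)); i=1+st[1:,4].argmax()
v,u=np.where(l==i); print('line',st[i],'world',.631+(ce[i]-200)*.00025-[0,.0]+[0,.2305-.631],)
(c,s,a)=cv2.minAreaRect(np.c_[u,v].astype(np.float32)); print(np.array(c)*.00025-.05+[.631,.2305],np.array(s)*.25,a)
g=cv2.cvtColor(A,cv2.COLOR_RGB2GRAY); hs=cv2.cvtColor(A,cv2.COLOR_RGB2HSV)
m=((hs[...,1]<110)&(g<110)).astype(np.uint8); n,l,st,ce=cv2.connectedComponentsWithStats(m); i=1+st[1:,4].argmax()
v,u=np.where(l==i);c,r=cv2.minEnclosingCircle(np.c_[u,v].astype(np.float32)); print('stem',np.array(c)*.0002-.04+[.539,.022],r*.2, (ce[i]*.0002-.04+[.539,.022]))
E
```

```text
line [ 144  111  132  181 4512] world [0.63337301 0.23054859]
[0.63349038 0.23079529] [53.8850975   5.76659203] 55.35905075073242
stem [0.5409     0.02339811] 16.139114379882812 [0.54095304 0.02339317]
```

View pics/rect.png

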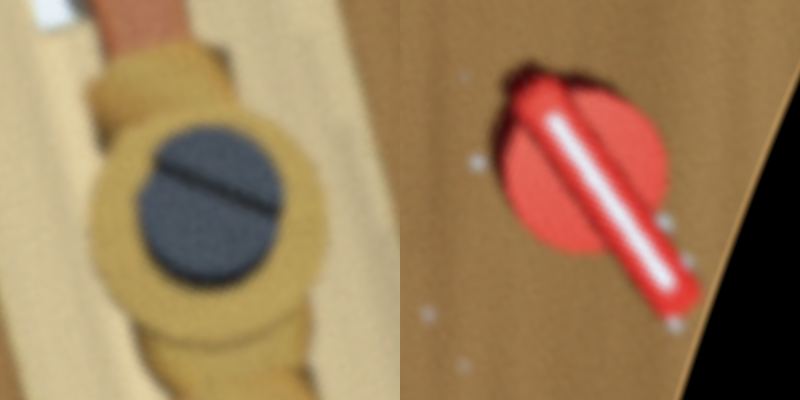

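The rectified patch shows the far wall of the slot as a dark line from (157,163) to (278,212), so the slot lies at about 0.385 rad world, or 0.65 rad from the board's x. The white line on the fin gives a handle centre of (0.633,0.231) and yaw 0.966.

Request:
drive_tool(steps=[{"translation":[0.85,-0.28,0.7],"angular":[0,0,0],"gripper":1},{"translation":[0.85,-0.28,0.7],"angular":[0,0,0],"gripper":1},{"translation":[0.85,-0.28,0.7],"angular":[0,0,0],"gripper":1},{"translation":[0.85,-0.28,0.7],"angular":[0,0,0],"gripper":1},{"translation":[0.85,-0.28,0.6],"angular":[0,0,0],"gripper":1},{"translation":[0.8,-0.26,0.6],"angular":[0,0,-0.9],"gripper":1},{"translation":[0,0,0],"angular":[0,0,-1],"gripper":1},{"translation":[0,0,0],"angular":[0,0,-1],"gripper":1}])

```text
t: 3.15
tool_pos: [0.6289, 0.2266, 0.1534]
tool_rot: [-2.871, -1.275, 0.005]
contact_force: [0.6, 0.2, 0.8]
opening: 0.0851
grip_force: 0.0
```

Request:
drive_tool(steps=[{"translation":[0,0,0.3],"angular":[0,0,-0.9],"gripper":1},{"translation":[0,0,0],"angular":[0,0,0],"gripper":1},{"translation":[0,0,0],"angular":[0,0,0],"gripper":1}])

```text
t: 3.52
tool_pos: [0.6294, 0.2264, 0.1432]
tool_rot: [-2.79, -1.443, 0.001]
contact_force: [0.1, 0.4, 0.3]
opening: 0.0854
grip_force: 0.0
```

```bash
python3 - <<'E'
from h import *
w=grab('wrist'); obs()
for z in (.053,):
    B=topdown(w,(.632,.231),z,.05,.00025); cv2.imwrite('pics/rect2.png',B[...,::-1])
    hs=cv2.cvtColor(B,cv2.COLOR_RGB2HSV); m=(hs[...,1]<110)&(hs[...,2]>150)
    n,l,st,ce=cv2.connectedComponentsWithStats(m.astype(np.uint8)); i=1+st[1:,4].argmax()
    v,u=np.where(l==i);(c,s,a)=cv2.minAreaRect(np.c_[u,v].astype(np.float32)); print(np.array(c)*.00025-.05+[.632,.231],np.array(s)*.25,a)
E
```

```text
t 3.575
q [0.2341 0.2184 1.5805 0.     1.3424 0.85  ]
dq [ 0.0015 -0.0054 -0.0065  0.0005 -0.0004 -0.0057]
effort [ 7.30000e-03 -4.45694e+01 -3.51017e+01  5.00000e-04  1.00000e-02
  9.20000e-03]
tool_pos [0.6296 0.2264 0.1436]
tool_rot [2.7902e+00 1.4436e+00 4.0000e-04]
contact_force [-0.4058  0.6231 -0.1187]
wrist_torque [0.0094 0.0118 0.0009]
grip_force 0.0
opening 0.0852
R [[0.578, 0.816, 0.0], [0.816, -0.578, 0.0], [0.0, 0.0, -1.0]]
[0.63338801 0.23070347] [53.3319397   4.68505669] 54.979923248291016
```

Request:
drive_tool(steps=[{"translation":[0.14,0.02,0.7],"angular":[0,0,-0.04],"gripper":1},{"translation":[0,0,0.8],"angular":[0,0,0],"gripper":1},{"translation":[0,0,0.8],"angular":[0,0,0],"gripper":1},{"translation":[0,0,0.5],"angular":[0,0,0],"gripper":1},{"translation":[0,0,0],"angular":[0,0,0],"gripper":0},{"translation":[0,0,0],"angular":[0,0,0],"gripper":0},{"translation":[0,0,0],"angular":[0,0,0],"gripper":0},{"translation":[0,0,0],"angular":[0,0,0],"gripper":0}], force=50)

```text
t: 4.58
tool_pos: [0.6342, 0.2308, 0.0327]
tool_rot: [2.785, 1.453, 0.003]
contact_force: [-0.3, -0.4, 15.9]
opening: 0.013
grip_force: 52.0
```

Request:
drive_tool(steps=[{"translation":[0,0,-0.6],"angular":[0,0,0],"gripper":0},{"translation":[0,0,-0.9],"angular":[0,0,0],"gripper":0},{"translation":[0,0,-0.9],"angular":[0,0,0],"gripper":0},{"translation":[-0.5,0.05,-0.9],"angular":[0,0,0],"gripper":0},{"translation":[-0.95,0.09,-0.2],"angular":[0,0,0],"gripper":0},{"translation":[-0.95,0.09,0],"angular":[0,0,0],"gripper":0},{"translation":[-0.95,0.09,0],"angular":[0,0,0],"gripper":0},{"translation":[-0.95,0.09,0],"angular":[0,0,0],"gripper":0}])

```text
t: 5.58
tool_pos: [0.5479, 0.0791, 0.1731]
tool_rot: [2.784, 1.453, 0.003]
contact_force: [0.6, 0.1, -1.7]
opening: 0.0127
grip_force: 48.9
```

Request:
drive_tool(steps=[{"translation":[-0.95,0.09,0],"angular":[0,0,0],"gripper":0},{"translation":[-0.95,0.09,0],"angular":[0,0,0],"gripper":0},{"translation":[-0.95,0.09,0],"angular":[0,0,0],"gripper":0},{"translation":[-0.2,0.03,0],"angular":[0,0,0.77],"gripper":0},{"translation":[0,0,0],"angular":[0,0,0.77],"gripper":0},{"translation":[0,0,0],"angular":[0,0,0],"gripper":0},{"translation":[0,0,0],"angular":[0,0,0],"gripper":0}])

```text
t: 6.45
tool_pos: [0.4887, -0.0268, 0.1721]
tool_rot: [2.924, 1.149, 0.001]
contact_force: [0.5, 0.3, -2.1]
opening: 0.0131
grip_force: 48.9
```

```bash
python3 - <<'E'
from h import *
w=grab('wrist'); obs(); 
A=topdown(w,(.54,.0225),.1,.04,.0002)
c=cv2.resize(w['color'],(534,400)); cv2.imwrite('pics/r3.png',np.hstack([A[:,67:333],c])[...,::-1])
g=cv2.cvtColor(A,cv2.COLOR_RGB2GRAY); hs=cv2.cvtColor(A,cv2.COLOR_RGB2HSV)
m=((hs[...,1]<110)&(g<110)).astype(np.uint8); n,l,st,ce=cv2.connectedComponentsWithStats(m); i=1+st[1:,4].argmax()
v,u=np.where(l==i);c,r=cv2.minEnclosingCircle(np.c_[u,v].astype(np.float32)); print('stem',np.array(c)*.0002-.04+[.54,.0225],r*.2, (ce[i]*.0002-.04+[.54,.0225]))
E
```

```text
t 6.5
q [-0.2068 -0.2371  1.9841  0.      1.3939  0.6155]
dq [ 0.0015  0.0058  0.0036 -0.0014 -0.0014  0.0038]
effort [-7.64000e-02 -2.66086e+01 -3.69810e+01 -4.00000e-03  2.00000e-03
 -7.90000e-03]
tool_pos [ 0.4886 -0.0267  0.1719]
tool_rot [2.9238e+00 1.1484e+00 9.0000e-04]
contact_force [-0.2168  0.1583 -1.7458]
wrist_torque [ 0.0143  0.023  -0.0358]
grip_force 48.8653
opening 0.0128
R [[0.733, 0.681, 0.001], [0.681, -0.733, -0.0], [0.0, 0.001, -1.0]]
stem [0.541  0.0215] 14.612342834472656 [0.5409231  0.02149278]
```

View pics/r3.png

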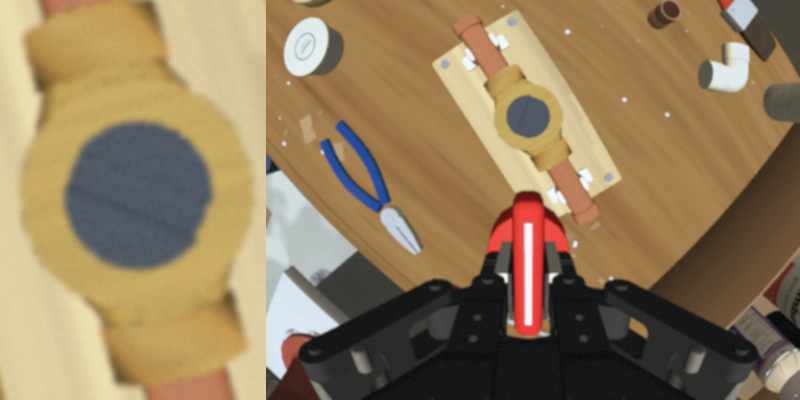

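The left half shows the stem centred at about (0.541,0.0215), with the slot's edge seen at a similar slant. The right half shows the handle held squarely, with its fin's white line centred at (528,275). I'll check the in-hand offset from the same picture.

```bash
python3 - <<'E'
from h import *
w=load('wrist'); p=np.array([.4886,-.0267]); yaw=np.arctan2(.681,.733); R=np.array([[np.cos(yaw),np.sin(yaw)],[np.sin(yaw),-np.cos(yaw)]])
for z in (.1919,.1949):
    B=topdown(w,p,z,.05,.00025); hs=cv2.cvtColor(B,cv2.COLOR_RGB2HSV); m=(hs[...,1]<110)&(hs[...,2]>150)
    r=((hs[...,0]<6)|(hs[...,0]>174))&(hs[...,1]>150)
    n,l,st,ce=cv2.connectedComponentsWithStats(m.astype(np.uint8))
    for i in range(1,n):
        if st[i,4]>1500: 
            v,u=np.where(l==i);(c,s,a)=cv2.minAreaRect(np.c_[u,v].astype(np.float32)); d=np.array(c)*.00025-.05
            print(z,'off tool',(R.T@d*1000).round(2),np.array(s)*.25,a,'yaw',np.degrees(yaw))
E
```

```text
0.1919 off tool [-0.86  0.36] [53.12699127  3.92536712] 42.89834976196289 yaw 42.89389072816364
0.1919 off tool [43.03  1.25] [42.75 15.25] 90.0 yaw 42.89389072816364
0.1949 off tool [0.81 0.37] [51.87131119  3.82099462] 42.87890625 yaw 42.89389072816364
0.1949 off tool [43.65  1.14] [41.75 15.  ] 90.0 yaw 42.89389072816364
```

Request:
drive_tool(steps=[{"translation":[0.89,0,0],"angular":[0,0,0],"gripper":0},{"translation":[0.89,0,0],"angular":[0,0,0],"gripper":0},{"translation":[0,0,0.4],"angular":[0,0,0],"gripper":0},{"translation":[0,0,0.4],"angular":[0,0,0],"gripper":0},{"translation":[0,0,0],"angular":[0,0,0],"gripper":0},{"translation":[0,0,0.1],"angular":[0,0,0],"gripper":0}])

```text
t: 7.25
tool_pos: [0.5406, 0.0211, 0.1354]
tool_rot: [2.925, 1.145, 0.001]
contact_force: [0.8, 0.0, -1.1]
opening: 0.0128
grip_force: 48.9
```

Request:
drive_tool(steps=[{"translation":[0,-0.015,0.1],"angular":[0,0,0],"gripper":0},{"translation":[0,0,0.08],"angular":[0,0,0],"gripper":0},{"translation":[0,0,0.0],"angular":[0,0,0],"gripper":0}])

```text
t: 7.62
tool_pos: [0.5402, 0.0219, 0.1279]
tool_rot: [-2.925, -1.146, 0.0]
contact_force: [0.7, -0.3, -2.0]
opening: 0.0131
grip_force: 48.9
```

Request:
drive_tool(steps=[{"translation":[0,0,0.08],"angular":[0,0,0],"gripper":0},{"translation":[0,0,0.06],"angular":[0,0,0],"gripper":0},{"translation":[0,0,0],"angular":[0,0,0],"gripper":0}])

```text
t: 8.0
tool_pos: [0.5401, 0.022, 0.1222]
tool_rot: [-2.925, -1.146, 0.001]
contact_force: [-0.3, 0.7, -2.5]
opening: 0.013
grip_force: 48.9
```

Request:
drive_tool(steps=[{"translation":[0,0,0.04],"angular":[0,0,0],"gripper":0},{"translation":[0,0,0],"angular":[0,0,0],"gripper":0}])

```text
t: 8.25
tool_pos: [0.5403, 0.0219, 0.1209]
tool_rot: [2.925, 1.146, -0.0]
contact_force: [-0.0, -0.6, -1.8]
opening: 0.013
grip_force: 48.9
```

Request:
drive_tool(steps=[{"translation":[0,0,0.03],"angular":[0,0,0],"gripper":0},{"translation":[0,0,0],"angular":[0,0,0],"gripper":0}])

```text
t: 8.5
tool_pos: [0.5406, 0.0219, 0.1206]
tool_rot: [2.925, 1.146, 0.0]
contact_force: [-2.5, 0.4, 3.6]
opening: 0.0131
grip_force: 49.7
```

Contact came at the riding height (about 5.6 N), so the skirt is over the stem. I'll sweep clockwise now.

Request:
drive_tool(steps=[{"translation":[0,0,0],"angular":[0,0,0.5],"gripper":0},{"translation":[0,0,0],"angular":[0,0,0.5],"gripper":0},{"translation":[0,0,0],"angular":[0,0,0.5],"gripper":0},{"translation":[0,0,0],"angular":[0,0,0],"gripper":0}])

```text
t: 9.0
tool_pos: [0.5411, 0.0219, 0.1203]
tool_rot: [3.028, 0.835, 0.003]
contact_force: [0.5, 0.7, 2.3]
opening: 0.0128
grip_force: 49.4
```

Request:
drive_tool(steps=[{"translation":[0,0,0.01],"angular":[0,0,0.5],"gripper":0},{"translation":[0,0,0.01],"angular":[0,0,0.5],"gripper":0},{"translation":[0,0,0],"angular":[0,0,0],"gripper":0}])

```text
t: 9.38
tool_pos: [0.5398, 0.022, 0.1181]
tool_rot: [-3.079, -0.623, 0.002]
contact_force: [-0.3, 0.3, -1.8]
opening: 0.013
grip_force: 48.9
```

At yaw 0.40 the force vanished and z fell below the riding height, so the tongue is entering the slot. I'll lower it.

Request:
drive_tool(steps=[{"translation":[0,0,0.05],"angular":[0,0,0.1],"gripper":0},{"translation":[0,0,0.05],"angular":[0,0,0],"gripper":0},{"translation":[0,0,0],"angular":[0,0,0],"gripper":0}])

```text
t: 9.75
tool_pos: [0.5401, 0.022, 0.1145]
tool_rot: [-3.084, -0.6, 0.001]
contact_force: [-0.1, 0.6, -1.1]
opening: 0.0123
grip_force: 48.9
```

Request:
drive_tool(steps=[{"translation":[0,0,0.05],"angular":[0,0,0],"gripper":0},{"translation":[0,0,0.03],"angular":[0,0,0],"gripper":0},{"translation":[0,0,0],"angular":[0,0,0],"gripper":0}])

```text
t: 10.12
tool_pos: [0.5406, 0.022, 0.1127]
tool_rot: [3.084, 0.6, 0.0]
contact_force: [-3.6, 0.1, 6.2]
opening: 0.0126
grip_force: 49.7
```

The handle is home: it dropped 7.9 mm and now rests with firm contact. I'll turn it clockwise.

Request:
drive_tool(steps=[{"translation":[0,0,-0.01],"angular":[0,0,0.4],"gripper":0},{"translation":[0,0,0],"angular":[0,0,0.6],"gripper":0},{"translation":[0,0,0],"angular":[0,0,0.7],"gripper":0},{"translation":[0,0,0],"angular":[0,0,0.7],"gripper":0},{"translation":[0,0,0],"angular":[0,0,0.7],"gripper":0},{"translation":[0,0,0],"angular":[0,0,0.7],"gripper":0},{"translation":[0,0,0],"angular":[0,0,0.5],"gripper":0},{"translation":[0,0,0],"angular":[0,0,0],"gripper":0}], force=80)

```text
t: 11.12
tool_pos: [0.5411, 0.0218, 0.1128]
tool_rot: [3.123, -0.338, 0.003]
contact_force: [-0.0, 0.0, 2.5]
opening: 0.0124
grip_force: 79.2
```

```bash
python3 -c "
from h import *
obs()"
```

```text
t 11.125
q [-9.7100e-02 -4.3400e-02  1.9141e+00 -3.0000e-04  1.2688e+00  1.6894e+00]
dq [ 0.0012  0.0005 -0.0013 -0.0003  0.0004 -0.0146]
effort [  0.1527 -30.9028 -32.5808   0.1474   0.0797   0.1684]
tool_pos [0.5411 0.0218 0.1128]
tool_rot [ 3.1231 -0.338   0.0032]
contact_force [-0.0449  0.0443  2.4731]
wrist_torque [-0.1168 -0.0027  0.0636]
grip_force 79.235
opening 0.0124
R [[0.977, -0.214, 0.002], [-0.214, -0.977, -0.0], [0.002, 0.0, -1.0]]
```

Request:
drive_tool(steps=[{"translation":[0,0,0],"angular":[0,0,0.3],"gripper":0},{"translation":[0,0,0],"angular":[0,0,0.3],"gripper":0},{"translation":[0,0,0],"angular":[0,0,0],"gripper":0}])

```text
t: 11.5
tool_pos: [0.5411, 0.0218, 0.1129]
tool_rot: [3.106, -0.468, 0.003]
contact_force: [0.7, -1.0, 3.3]
opening: 0.0128
grip_force: 79.3
```

```bash
python3 -c "
from h import *
o=ctrl.get_obs();print(o['tool_rot'],o['wrist_torque'],o['contact_force'],o['effort'][5],2*np.arctan2(o['tool_rot'][1],o['tool_rot'][0]))"
```

```text
[ 3.10643229 -0.4675567   0.00320568] [-0.17488107 -0.06637347  0.06963348] [ 0.70444071 -1.00405899  3.25131586] 0.13631283771246672 -0.298782142220937
```

Request:
drive_tool(steps=[{"translation":[0,0,0],"angular":[0,0,0.25],"gripper":0},{"translation":[0,0,0],"angular":[0,0,0.25],"gripper":0},{"translation":[0,0,0],"angular":[0,0,0],"gripper":0}])

```text
t: 11.88
tool_pos: [0.5411, 0.0218, 0.1128]
tool_rot: [3.088, -0.579, 0.003]
contact_force: [1.7, -1.7, 6.3]
opening: 0.0121
grip_force: 79.6
```

```bash
python3 -c "
from h import *
o=ctrl.get_obs();print(o['tool_rot'],o['wrist_torque'],o['contact_force'],o['effort'][5],2*np.arctan2(o['tool_rot'][1],o['tool_rot'][0]))"
```

```text
[ 3.08778376e+00 -5.78664594e-01  3.00328038e-03] [-0.25140812 -0.25030722  0.11987267] [ 1.6998231  -1.67069397  6.27125705] 0.1403272384777665 -0.3705113974037578
```

Request:
drive_tool(steps=[{"translation":[0,0,0],"angular":[0,0,0.2],"gripper":0},{"translation":[0,0,0],"angular":[0,0,0],"gripper":0}])

```text
t: 12.12
tool_pos: [0.5411, 0.0217, 0.1129]
tool_rot: [3.08, -0.62, 0.003]
contact_force: [1.6, -1.1, 4.2]
opening: 0.0121
grip_force: 79.6
```

```bash
python3 - <<'E'
from h import *
o=ctrl.get_obs();print(o['wrist_torque'],o['contact_force'],o['effort'][5],2*np.arctan2(o['tool_rot'][1],o['tool_rot'][0]))
w=grab('wrist')
B=topdown(w,(.54,.022),.133,.05,.00025); hs=cv2.cvtColor(B,cv2.COLOR_RGB2HSV); m=(hs[...,1]<110)&(hs[...,2]>150)
n,l,st,ce=cv2.connectedComponentsWithStats(m.astype(np.uint8))
for i in range(1,n):
    if st[i,4]>1500:
        v,u=np.where(l==i);(c,s,a)=cv2.minAreaRect(np.c_[u,v].astype(np.float32)); print('fin',np.array(c)*.00025-.05+[.54,.022],np.array(s)*.25,a)
D=topdown(w,(.54,.022),.044,.13,.0005)
c=cv2.resize(w['color'],(533,400)); cv2.imwrite('pics/r4.png',np.hstack([cv2.resize(D,(400,400))[:,60:326],c])[...,::-1])
E
```

```text
[-0.26316694 -0.27951564  0.28154368] [ 1.6417451  -1.14178912  4.15113754] 0.35601348616182804 -0.39758294359940266
fin [ 0.5437353  -0.01493383] [30.19568443 19.09967995] 75.96376037597656
fin [0.58560987 0.0125979 ] [87.73847961 23.8524189 ] 75.74150848388672
fin [0.5408265  0.02150808] [ 3.8743372  52.98006439] 67.4706039428711
fin [0.56290866 0.04770673] [31.3986721  15.19502831] 74.74488067626953
```

View pics/r4.png

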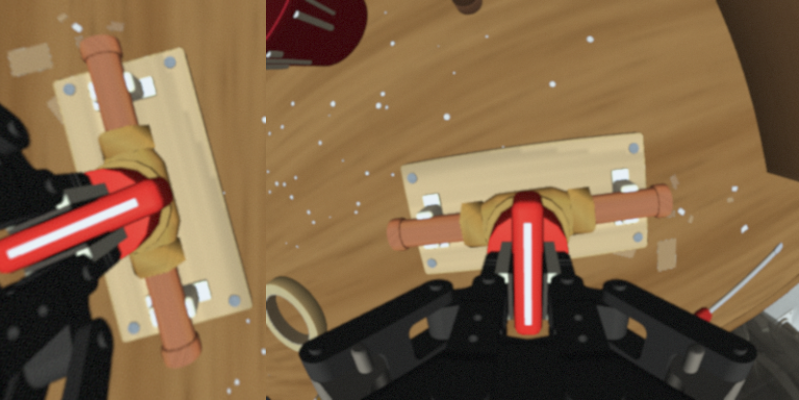

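Request:
drive_tool(steps=[{"translation":[0,0,0],"angular":[0,0,0.2],"gripper":0},{"translation":[0,0,0],"angular":[0,0,0],"gripper":0}])

```text
t: 12.42
tool_pos: [0.5411, 0.0217, 0.1128]
tool_rot: [3.071, -0.662, 0.003]
contact_force: [2.3, -0.9, 4.6]
opening: 0.0121
grip_force: 79.8
```

```bash
python3 -c "
from h import *
o=ctrl.get_obs();print(o['tool_rot'],o['wrist_torque'],o['contact_force'],o['effort'][5],2*np.arctan2(o['tool_rot'][1],o['tool_rot'][0]))"
```

```text
[ 3.07066935 -0.66184675  0.00313592] [-0.26947663 -0.2724495   0.58343968] [ 2.27373692 -0.94335351  4.61356633] 0.6429761834442616 -0.42458117713530896
```

The hard stop is confirmed: torque climbed to 0.58 N m. I'll take the slack back so the fin lies straight across, then let go.

Request:
drive_tool(steps=[{"translation":[0,0,0],"angular":[0,0,-0.38],"gripper":0},{"translation":[0,0,0],"angular":[0,0,-0.38],"gripper":0},{"translation":[0,0,0],"angular":[0,0,-0.36],"gripper":0},{"translation":[0,0,0],"angular":[0,0,0],"gripper":0}], force=40)

```text
t: 12.92
tool_pos: [0.5406, 0.0221, 0.1128]
tool_rot: [-3.113, 0.422, -0.001]
contact_force: [-0.2, 0.1, 7.3]
opening: 0.0124
grip_force: 79.8
```

```bash
python3 -c "
from h import *
o=ctrl.get_obs();print(o['tool_rot'],o['wrist_torque'],o['contact_force'],o['effort'][5],2*np.arctan2(o['tool_rot'][1],o['tool_rot'][0]))"
```

```text
[-3.11276402e+00  4.22186544e-01 -6.09506338e-04] [-0.12350086  0.06715728  0.04614273] [-0.17470078  0.14137908  7.25713886] -0.016102278605103493 6.013569018043143
```

Request:
drive_tool(steps=[{"translation":[0,0,0],"angular":[0,0,0],"gripper":0.4},{"translation":[0,0,0],"angular":[0,0,0],"gripper":0.6},{"translation":[0,0,0],"angular":[0,0,0],"gripper":0.8},{"translation":[0,0,-0.3],"angular":[0,0,0],"gripper":0.8},{"translation":[0,0,-0.7],"angular":[0,0,0],"gripper":0.8},{"translation":[-0.4,0,-0.9],"angular":[0,0,0],"gripper":0.8},{"translation":[-0.7,0,-0.8],"angular":[0,0,0],"gripper":0.8},{"translation":[-0.5,0,-0.3],"angular":[0,0,0],"gripper":0.8}])

```text
t: 13.92
tool_pos: [0.4791, 0.0391, 0.2359]
tool_rot: [-3.113, 0.422, -0.008]
contact_force: [-0.4, -0.4, -0.4]
opening: 0.0683
grip_force: 0.0
```

Request:
drive_tool(steps=[{"translation":[0,0,0],"angular":[0,0,0],"gripper":0.8},{"translation":[0,0,0],"angular":[0,0,0],"gripper":0.8}])

```text
t: 14.18
tool_pos: [0.4788, 0.0389, 0.2319]
tool_rot: [3.113, -0.422, 0.0]
contact_force: [-0.5, -0.2, -0.2]
opening: 0.0685
grip_force: 0.0
```

```bash
python3 - <<'E'
from h import *
w=grab('wrist')
B=topdown(w,(.54,.022),.133,.05,.00025); hs=cv2.cvtColor(B,cv2.COLOR_RGB2HSV); m=(hs[...,1]<110)&(hs[...,2]>150)
n,l,st,ce=cv2.connectedComponentsWithStats(m.astype(np.uint8))
for i in range(1,n):
    if st[i,4]>1500:
        v,u=np.where(l==i);(c,s,a)=cv2.minAreaRect(np.c_[u,v].astype(np.float32)); print('fin',np.array(c)*.00025-.05+[.54,.022],np.array(s)*.25,a)
D=topdown(w,(.54,.022),.018,.13,.0005); hs=cv2.cvtColor(D,cv2.COLOR_RGB2HSV)
cv2.imwrite('pics/r5.png',np.hstack([cv2.resize(D,(400,400)),cv2.resize(w['color'],(400,300))[:,:] if 0 else cv2.resize(w['color'],(400,400))])[...,::-1])
t=grab('top'); W=cloud(t).reshape(-1,3); C=t['color'].reshape(-1,3).astype(int)
near=lambda p,r:np.linalg.norm(W[:,:2]-p,axis=1)<r
k=near([.54,.022],.06)&(W[:,2]>.12)&(W[:,2]<.15)
if k.sum()>10:
    T=W[k];e=np.linalg.eigh(np.cov(T[:,:2].T))[1][:,1];print('top fin',k.sum(),T.mean(0),np.arctan2(*e[::-1]),np.percentile(T[:,2],90))
E
```

```text
fin [ 0.50982585 -0.00454635] [54.50968552 32.81074905] 77.00537872314453
fin [ 0.55489966 -0.00920895] [45.23248291 26.54581833] 74.53878784179688
fin [0.54032019 0.02192403] [ 4.53877449 53.32512283] 74.74488067626953
fin [0.56980624 0.04741045] [57.12070847 27.54527283] 75.48893737792969
fin [0.52909148 0.0540941 ] [42.49256897 25.9865036 ] 74.94877624511719
top fin 11 [0.55968359 0.01024117 0.13036865] 2.9604440725955183 0.13413274587340882
```

View pics/r5.png

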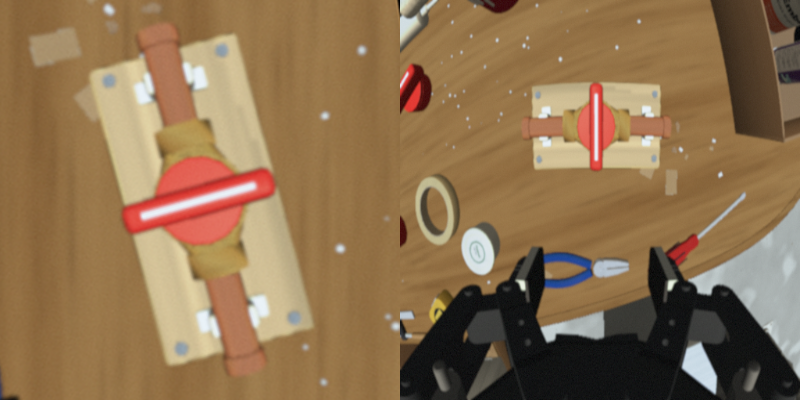

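The picture shows the handle seated on the valve, with its fin straight across the pipe at (597,126) and its top at 0.133 m, so it is fully home. The gripper is clear, and the tub and tape haven't moved.

```bash
python3 -c "
from station import ctrl
print(ctrl.finish_job())"
```

```text
the job is handed in; nothing more can be done
None
```

The handle is fully home on the valve, turned clockwise to its stop with the fin straight across the pipe and released; the tub and tape were left alone, and I handed the job in at about 14 s.

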